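Pack out the gap under a case lid before riveting

ROBOT

A 6-joint arm with a two-finger parallel gripper is mounted at the origin on the work surface. World frame = base frame: x ahead of the robot, y to its left, z up, the work surface at z = 0. Lengths are in mm, angles in rad, forces in N, time in s.
With the tool pointing down it reaches from about 350 to 775 mm from the base axis. Payload 5.5 kg.
Tool frame: the origin (TCP) lies midway between the tips of the shut fingers; the grasp point (between the pads) lies 19 mm behind it; x points along the fingers, z is the direction in which the jaws open and shut, and the axes are right-handed (so a half turn about x gives the same grasp; the last joint's range is limited). The gripper opens to 85 mm and grips with 20 to 120 N. Pads are 22 mm wide; open, the fingers measure 114 mm over their backs; the gripper's body (76 mm by 85 mm) begins 54 mm behind the grasp point. The pads swing forward as they close: fully open they stand 13 mm farther back than shut.
Start: joints at [1.118, 0.313, 0.046, 1.304, 0, 1.431], TCP at [176.968, 547.136, 202.023] pointing down, gripper open.
Joint ranges: [-2.76, 2.76], [-0.86, 1.69], [-1.03, 1.26], [-2.2, 2.34], [-1.47, 1.5], [-3.14, 3.14]. Speed limits (rad/s): [2.57, 2.57, 3.14, 3.14, 3.14, 3.14].

INTERFACE

Orientations are given as a rotation vector (axis times angle).
In Python, from rig import robot gives the robot as it stands. Calls block until the motion is done:
- robot.movep(position, orientation): joint-space move of the TCP to a pose.
- robot.move_linear(position, rate=150, frame=None): straight line of the TCP; frame=None keeps the orientation; rate is the mean speed in mm/s.
- robot.movej(angles): joint-space move.
- robot.set_gripper(opening, effort=None): finger opening in mm; effort is the grip in N (None keeps the last); returns when the fingers have stopped.
- robot.pause(seconds).
- robot.ik(position, orientation): joint angles nearest the present ones, or None.
- robot.state(): the state.
- robot.grab_frame(name): name is "scene" or "top"; returns the picture (384x512x3 uint8, red, green, blue); there is no depth.
- robot.camera_params(name): a dict with "camera_matrix" (3x3 intrinsics, pixels), "world_from_camera" (4x4, takes a point from camera to world coordinates). Camera axes: x right, y down, z forward; pixel columns grow to the right and rows downward; lengths in mm; the calibration is good to about 2 mm. A picture is of the moment at which its call begins. camera_params takes no time and is no camera call.
A pose or a line that the arm cannot do raises robot.MotionError and nothing moves.
- robot.close_job(): hands the job in, once; it reports no verdict.
The state is a dict: "time": time; "joints": joint angles; "qd": joint speeds; "joint_torque": joint torques, N m; "tool_pos": TCP position; "eef_rot": TCP orientation; "force": force on the tool from outside, world axes, zero at the start; "torque": the same for the moment, N m; "finger_gap": finger opening in mm.
Only numpy, scipy, OpenCV 4.12 (cv2) and the standard library are available. Lean on these libraries where they do the work, as an engineer would, in place of code of your own. Each camera call takes 0.05 s, during which the arm holds its last target.

TASK

The free end of the case lid must not bounce on the wooden block below it when its corners are riveted, so pack the gap: take packing plates from their tray and slide them in flat under the lid from its free end, one at a time and each fully home against the batten, squarely in line with the block and one on top of the other, until no further plate will fit. Leave the plates that are not needed well clear of the gap, and leave the other things on the bench where they are.

Things in the scene. Friction and masses are not known exactly. Their poses are not given: they have to be found in the camera images.
- lid: Case lid: a dark leather-covered shallow tray, 320 along x, 460 along y, its underside 56.5 and its rim 94.5 mm above the bench, clamped on two dark wooden battens, fixed. Its +y end is free: 100 mm of it overhangs the batten, above a wooden block. Origin on the bench straight below 'home'; y points out of the gap, z up.
- home (a point): Point on the lid's underside, 56.5 mm above the bench, straight above where a plate's centre belongs. A plate that is home lies flat, its long side along the lid's y, its inner end against the batten, its outer 40 mm standing out past the lid's edge. Same axes as the lid.
- batten_face (a point): The middle of the top of the near batten's upright face that looks out of the gap: the stop for the plates, 70 mm from 'home' towards -y, 56.5 mm above the bench.
- lid_edge (a point): Middle of the lower edge of the lid's free end, 30 mm from 'home' towards +y, 56.5 mm above the bench. The block below ends 10 mm short of this edge, so a plate less than some 85 mm in tips off it when let go.
- block_low_top (a point): The lower of two plain wooden blocks, fixed, 60 by 90 mm (90 along its y, parallel to the lid's y), 28.5 to 30 mm high; the point is the centre of its top. One of the two, which varies, stands under the lid's free end, centred 25 mm from 'home' towards the batten; the other stands apart on the far side and plays no part. With this one under the lid the gap is 26.5 to 28 mm, two plates high.
- block_high_top (a point): The higher of two plain wooden blocks, fixed, 60 by 90 mm (90 along its y, parallel to the lid's y), 40.5 to 42 mm high; the point is the centre of its top. One of the two, which varies, stands under the lid's free end, centred 25 mm from 'home' towards the batten; the other stands apart on the far side and plays no part. With this one under the lid the gap is 14.5 to 16 mm, one plate high.
- mag_floor (a point): Centre of the floor, 8 mm above the bench, of the fixed plywood tray with the stack of three plates, which lie along its x; z up. Its end walls and side cheeks (46 mm high, 164 by 74 outside) enclose the plates' ends with 2 mm play; the middle 64 mm of both long sides is open: a plate can be taken only there, across its width, and lifted straight up.
- plate0_mid (a point): a plain wooden packing plate 140 long (its x axis), 50 wide (y), 12 thick (z), its two short ends rounded over (full radius), about 60 g; the point is its centre, half-way up. It starts as the bottom one of the stack of three in the tray (underside 8 mm above the bench).
- plate1_mid (a point): a plain wooden packing plate 140 long (its x axis), 50 wide (y), 12 thick (z), its two short ends rounded over (full radius), about 60 g; the point is its centre, half-way up. It starts as the middle one of the stack of three in the tray (underside 20 mm above the bench).
- plate2_mid (a point): a plain wooden packing plate 140 long (its x axis), 50 wide (y), 12 thick (z), its two short ends rounded over (full radius), about 60 g; the point is its centre, half-way up. It starts as the top one of the stack of three in the tray (underside 32 mm above the bench).
- hammer: Bystander, to be left alone: a hammer.
- screwdriver: Bystander, to be left alone: a screwdriver.
- glue_jar: Bystander, to be left alone: a closed jar, 60 across, 80 tall.
- rivet_cup: Bystander, to be left alone: a steel cup, 68 across, 55 tall.
- tape: Bystander, to be left alone: a roll of tape lying flat, 84 across, 25 high.
- pliers: Bystander, to be left alone: pliers with red-brown grips, 170 long, lying inside the lid.
- corner: Bystander, to be left alone: a small brass case corner lying inside the lid.
Mind the look-alikes: they are no part of the job. What is shaped like the part that bears plate2_mid but yellow is not meant.

How it is judged (in metres and radians):
On the way:
1. one plate alone is home in the gap, the others still outside (((x of plate0_mid in the frame of home between -0.015 and 0.015 m and y of plate0_mid in the frame of home between -0.01 and 0.012 m and z of plate0_mid in the frame of home between -0.0275 and -0.003 m and angle between the x axis of plate0_mid and the y axis of home, either way round below 0.15 rad and angle between plate0_mid's own z axis and vertical below 0.08 rad and horizontal distance between each of plate1_mid, plate2_mid and home above 0.1 m) or (x of plate1_mid in the frame of home between -0.015 and 0.015 m and y of plate1_mid in the frame of home between -0.01 and 0.012 m and z of plate1_mid in the frame of home between -0.0275 and -0.003 m and angle between the x axis of plate1_mid and the y axis of home, either way round below 0.15 rad and angle between plate1_mid's own z axis and vertical below 0.08 rad and horizontal distance between each of plate0_mid, plate2_mid and home above 0.1 m) or (x of plate2_mid in the frame of home between -0.015 and 0.015 m and y of plate2_mid in the frame of home between -0.01 and 0.012 m and z of plate2_mid in the frame of home between -0.0275 and -0.003 m and angle between the x axis of plate2_mid and the y axis of home, either way round below 0.15 rad and angle between plate2_mid's own z axis and vertical below 0.08 rad and horizontal distance between each of plate0_mid, plate1_mid and home above 0.1 m))), for 0.2 s.
At the end, for the whole second after the job is handed in: One plate (over the higher block) or two (over the lower) lie flat in the gap, centres within 15 mm sideways and 12 mm outwards of their home place against the batten, within 0.15 rad of square; every other plate's centre is over 100 mm from that place; all plates at rest (((linear speed of each of plate0, plate1, plate2 below 0.02 m/s and horizontal distance between block_high_top and home below 0.06 m and x of plate0_mid in the frame of home between -0.015 and 0.015 m and y of plate0_mid in the frame of home between -0.01 and 0.012 m and z of plate0_mid in the frame of home between -0.0275 and -0.003 m and angle between the x axis of plate0_mid and the y axis of home, either way round below 0.15 rad and angle between plate0_mid's own z axis and vertical below 0.08 rad and horizontal distance between each of plate1_mid, plate2_mid and home above 0.1 m) or (linear speed of each of plate0, plate1, plate2 below 0.02 m/s and horizontal distance between block_high_top and home below 0.06 m and x of plate1_mid in the frame of home between -0.015 and 0.015 m and y of plate1_mid in the frame of home between -0.01 and 0.012 m and z of plate1_mid in the frame of home between -0.0275 and -0.003 m and angle between the x axis of plate1_mid and the y axis of home, either way round below 0.15 rad and angle between plate1_mid's own z axis and vertical below 0.08 rad and horizontal distance between each of plate0_mid, plate2_mid and home above 0.1 m) or (linear speed of each of plate0, plate1, plate2 below 0.02 m/s and horizontal distance between block_high_top and home below 0.06 m and x of plate2_mid in the frame of home between -0.015 and 0.015 m and y of plate2_mid in the frame of home between -0.01 and 0.012 m and z of plate2_mid in the frame of home between -0.0275 and -0.003 m and angle between the x axis of plate2_mid and the y axis of home, either way round below 0.15 rad and angle between plate2_mid's own z axis and vertical below 0.08 rad and horizontal distance between each of plate0_mid, plate1_mid and home above 0.1 m) or (linear speed of each of plate0, plate1, plate2 below 0.02 m/s and horizontal distance between block_low_top and home below 0.06 m and x of plate1_mid in the frame of home between -0.015 and 0.015 m and y of plate1_mid in the frame of home between -0.01 and 0.012 m and z of plate1_mid in the frame of home between -0.0275 and -0.003 m and angle between the x axis of each of plate1_mid, plate2_mid and the y axis of home, either way round below 0.15 rad and angle between each of plate1_mid, plate2_mid's own z axis and vertical below 0.08 rad and x of plate2_mid in the frame of home between -0.015 and 0.015 m and y of plate2_mid in the frame of home between -0.01 and 0.012 m and z of plate2_mid in the frame of home between -0.0275 and -0.003 m and horizontal distance between plate0_mid and home above 0.1 m) or (linear speed of each of plate0, plate1, plate2 below 0.02 m/s and horizontal distance between block_low_top and home below 0.06 m and x of plate0_mid in the frame of home between -0.015 and 0.015 m and y of plate0_mid in the frame of home between -0.01 and 0.012 m and z of plate0_mid in the frame of home between -0.0275 and -0.003 m and angle between the x axis of each of plate0_mid, plate2_mid and the y axis of home, either way round below 0.15 rad and angle between each of plate0_mid, plate2_mid's own z axis and vertical below 0.08 rad and x of plate2_mid in the frame of home between -0.015 and 0.015 m and y of plate2_mid in the frame of home between -0.01 and 0.012 m and z of plate2_mid in the frame of home between -0.0275 and -0.003 m and horizontal distance between plate1_mid and home above 0.1 m) or (linear speed of each of plate0, plate1, plate2 below 0.02 m/s and horizontal distance between block_low_top and home below 0.06 m and x of plate0_mid in the frame of home between -0.015 and 0.015 m and y of plate0_mid in the frame of home between -0.01 and 0.012 m and z of plate0_mid in the frame of home between -0.0275 and -0.003 m and angle between the x axis of each of plate0_mid, plate1_mid and the y axis of home, either way round below 0.15 rad and angle between each of plate0_mid, plate1_mid's own z axis and vertical below 0.08 rad and x of plate1_mid in the frame of home between -0.015 and 0.015 m and y of plate1_mid in the frame of home between -0.01 and 0.012 m and z of plate1_mid in the frame of home between -0.0275 and -0.003 m and horizontal distance between plate2_mid and home above 0.1 m))); the robot touches nothing.
It fails at once if one of the other loose things on the bench is moved by more than 30 mm (distance of any of hammer, screwdriver, glue_jar, rivet_cup, tape, pliers, corner from where it was at the start of the episode above 0.03 m).
It also fails if it takes over 67 s, if anything falls off the work surface, if the arm or the gripper's body presses on something with over 40 N, if the wrist force passes 120 N, or if a joint passes its speed limit or range.

## Working session

There is one attempt and no reset: what is moved stays moved. The work goes in short steps, each a Python script; the robot and the scene stay as the last script left them, time stands still between calls to the robot, and variables do not carry over. Pictures are saved under pics/ and viewed, and the job is handed in when it is done.

```bash
ls; mkdir -p pics
python3 - <<'E'
from rig import robot
import cv2
for n in ("scene","top"):
    im=robot.grab_frame(n); cv2.imwrite(f"pics/{n}0.png",im[:,:,::-1])
    p=robot.camera_params(n); print(n,p["camera_matrix"],p["world_from_camera"])
print(robot.state())
E
```

```text
pics
scene [[396.7239846    0.         257.18677998]
 [  0.         396.7239846  189.41912513]
 [  0.           0.           1.        ]] [[-5.87699068e-01  4.52662375e-01 -6.70601655e-01  1.38827063e+03]
 [ 8.09077257e-01  3.26807217e-01 -4.88457813e-01  7.93532438e+02]
 [-1.94901333e-03 -8.29634749e-01 -5.58303130e-01  7.99854149e+02]
 [ 0.00000000e+00  0.00000000e+00  0.00000000e+00  1.00000000e+00]]
top [[441.9902719    0.         256.43598595]
 [  0.         441.9902719  180.49699793]
 [  0.           0.           1.        ]] [[ 2.08518973e-02 -9.91685514e-01  1.26984409e-01  3.84727171e+02]
 [-9.99763687e-01 -2.14633709e-02 -3.44880344e-03  1.57089135e+02]
 [ 6.14564188e-03 -1.26882487e-01 -9.91898717e-01  1.36306725e+03]
 [ 0.00000000e+00  0.00000000e+00  0.00000000e+00  1.00000000e+00]]
{'time': 0.1, 'joints': array([1.11843207e+00, 3.13921605e-01, 4.51115369e-02, 1.30359806e+00,
       7.82406712e-06, 1.43120982e+00]), 'qd': array([ 0.00121261, -0.00166225,  0.0029957 ,  0.00114044,  0.00140386,
        0.00096372]), 'joint_torque': array([ 2.22480288e-03, -4.81723881e+01,  2.99243242e+01,  1.26881845e-02,
       -1.15891380e-04, -1.18464396e-06]), 'tool_pos': array([176.71155613, 546.65644664, 201.20792757]), 'eef_rot': array([-0.97659992,  1.34255083,  0.9753544 ]), 'force': array([ 0.9062016 ,  0.54679711, -0.89797421]), 'torque': array([-0.03156111, -0.00888676,  0.02897677]), 'finger_gap': 85.18822728914964}
```

View pics/scene0.png

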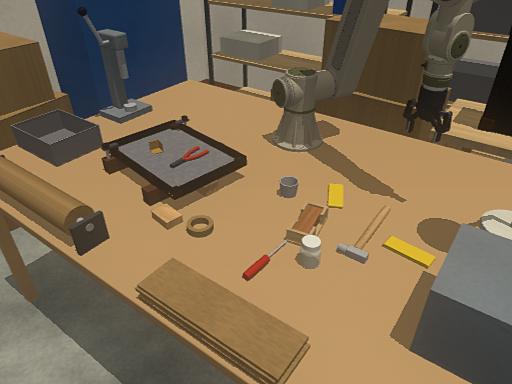

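View pics/top0.png

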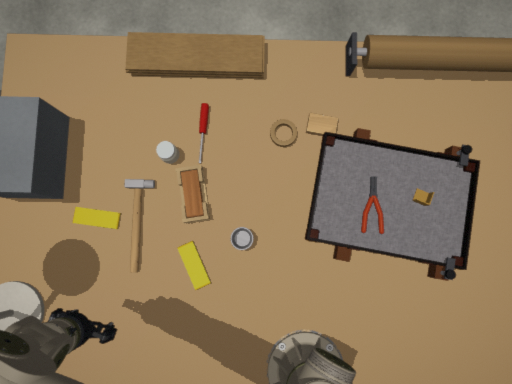

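```bash
cat > h.py <<'E'
import numpy as np, cv2
from rig import robot
def cam(n):
    p=robot.camera_params(n); return np.array(p["camera_matrix"]),np.array(p["world_from_camera"])
def ray(n,uv):
    K,T=cam(n); d=T[:3,:3]@np.linalg.inv(K)@np.array([uv[0],uv[1],1.]); return T[:3,3],d
def onz(n,uv,z):
    o,d=ray(n,uv); return o+d*(z-o[2])/d[2]
def proj(n,X):
    K,T=cam(n); c=np.linalg.inv(T)@np.append(X,1); u=K@c[:3]; return u[:2]/u[2]
def crop(im,x0,y0,x1,y1,s,name):
    cv2.imwrite(name,cv2.resize(im[y0:y1,x0:x1],None,fx=s,fy=s,interpolation=cv2.INTER_CUBIC))
E
python3 - <<'E'
from h import *
s=cv2.imread("pics/scene0.png");t=cv2.imread("pics/top0.png")
crop(s,95,110,255,240,5,"pics/s1.png")
crop(t,290,110,490,260,4,"pics/t1.png")
crop(t,120,90,250,250,3.75,"pics/t2.png")
crop(s,250,160,350,260,6,"pics/s2.png")
E
```

```text
(no output)
```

View pics/s1.png

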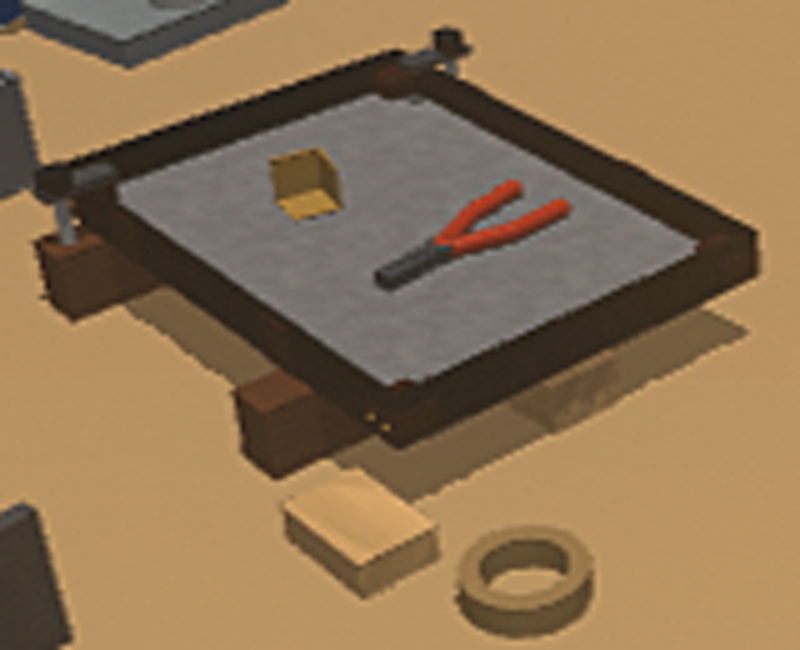

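View pics/t1.png

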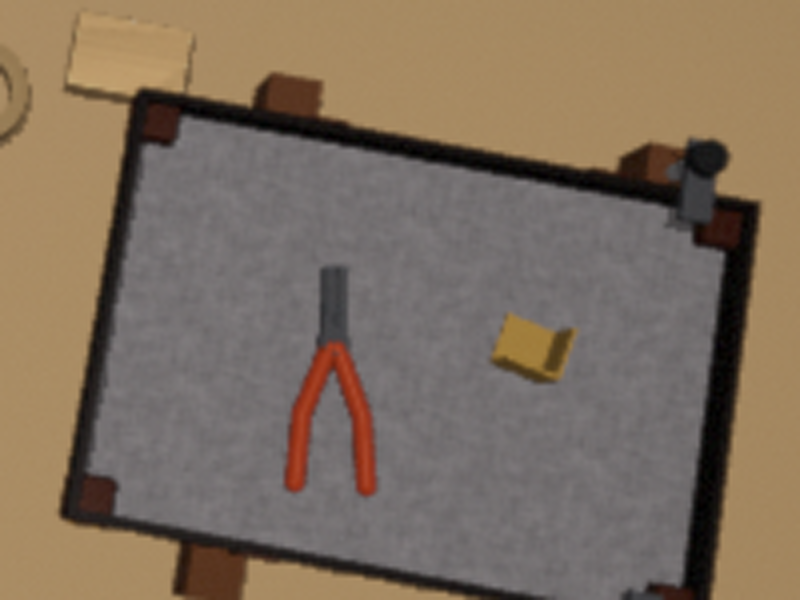

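View pics/t2.png

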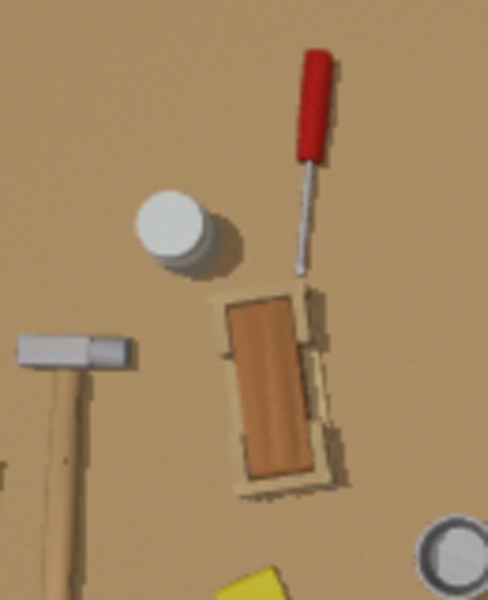

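View pics/s2.png

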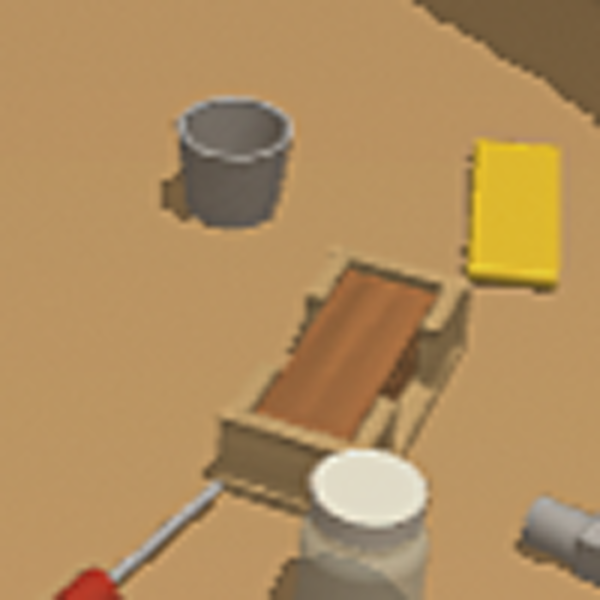

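Run:
```python
from h import *
t=cv2.imread("pics/top0.png");s=cv2.imread("pics/scene0.png")
# free block height from scene vertical edge & top view
f=lambda u,v:(95+u/5,110+v/5)
B=onz("scene",f(365,598),0)
for h in (28.5,30,40.5,42): print(h,(proj("scene",B+[0,0,h])-[95,110])*5)
g=lambda u,v:(290+u/4,110+v/4)
for h in (29,41):
  c=[onz("top",g(*p),h) for p in [(82,12),(193,35),(186,97),(66,88)]]
  print(h,[np.linalg.norm(c[i]-c[(i+1)%4])for i in range(4)],[ (proj("scene",x)-[95,110])*5 for x in c])
# lid corners
hsv=cv2.cvtColor(t,cv2.COLOR_BGR2HSV)
m=((hsv[:,:,2]<75)).astype(np.uint8); 
roi=np.zeros_like(m); roi[120:285,300:485]=1; m*=roi
cs,_=cv2.findContours(m,cv2.RETR_EXTERNAL,cv2.CHAIN_APPROX_NONE); c=max(cs,key=cv2.contourArea)
print(cv2.contourArea(c),cv2.boundingRect(c))
P=c[:,0,:].astype(float)
W=np.array([onz("top",p,94.5)[:2] for p in P])
# left edge (max y): fit
def line(sel):
    q=W[sel].astype(np.float32); return cv2.fitLine(q,cv2.DIST_HUBER,0,.01,.01).ravel(),sel.sum()
a=np.array([290+138/4,110+90/4]);b=np.array([290+62/4,110+517/4]);d=np.array([290+758/4,110+203/4])
def near(p,q,tol=3):
    u=(q-p)/np.linalg.norm(q-p);r=P-p;s_=r@u;dd=np.abs(r[:,0]*u[1]-r[:,1]*u[0])
    return (dd<tol)&(s_>12)&(s_<np.linalg.norm(q-p)-12)
L,n=line(near(a,b));U,k=line(near(a,d)); print(L,n,U,k)
ang=lambda l:np.degrees(np.arctan2(l[1],l[0]));print(ang(L),ang(U))
A=np.array([[L[0],-U[0]],[L[1],-U[1]]]);r=np.linalg.solve(A,(U[2:]-L[2:]));print("corner",L[2:]+L[:2]*r[0])
for p in(a,b,d):print(onz("top",p,94.5))
# tray rim z=46 corners from t2 crop and plate
q=lambda u,v:(120+u/3.75,90+v/3.75)
for nme,z,pts in (("tray",46,[(210,297),(305,285),(335,483),(237,496)]),("plate",44,[(228,305),(290,295),(312,470),(250,479)])):
    c=np.array([onz("top",q(*p),z)for p in pts]);print(nme,c.mean(0),[np.linalg.norm(c[i]-c[(i+1)%4])for i in range(4)],c)
```

```text
28.5 [359.14253201 562.47246408]
30 [358.83004397 560.57711778]
40.5 [356.63064959 547.23704269]
42 [356.31472869 545.32087497]
29 [np.float64(87.76815945453846), np.float64(49.57590619538036), np.float64(92.86017964143853), np.float64(61.80958734995671)] [array([351.98041106, 552.44647084]), array([278.46481179, 491.34641359]), array([340.89162654, 458.41663474]), array([435.25145631, 511.55348554])]
41 [np.float64(86.97868057632122), np.float64(49.129968499375735), np.float64(92.02489779310098), np.float64(61.25360709484626)] [array([355.290168  , 535.33637093]), array([281.98345807, 475.22329504]), array([344.04405953, 442.81275394]), array([438.07545375, 495.10310875])]
17906.5 (305, 130, 175, 149)
[ 9.8596644e-01 -1.6694352e-01  5.3504047e+02 -1.5504333e+01] 83 [ 1.6343224e-01  9.8655456e-01  6.6122632e+02 -2.5197577e+02] 120
-9.610156 80.59383
corner [695.88837 -42.73905]
[693.55014984 -44.23058417  94.5       ]
[381.55107621   9.50111572  94.5       ]
[ 619.32849492 -497.17828219   94.5       ]
tray [508.91299331 342.95363689  46.        ] [np.float64(76.69022199485573), np.float64(160.852948146071), np.float64(77.98471128201827), np.float64(161.089032251463)] [[582.38095364 395.33664779  46.        ]
 [593.79371473 319.50038315  46.        ]
 [435.67815582 289.95142449  46.        ]
 [423.79914904 367.02609213  46.        ]]
plate [511.3389565  344.70688443  44.        ] [np.float64(50.314669740652576), np.float64(141.89107096285895), np.float64(49.539610382706066), np.float64(140.951701678682)] [[576.49818602 380.96733629  44.        ]
 [585.70845044 331.50283366  44.        ]
 [445.65398587 308.74710969  44.        ]
 [437.49520367 357.61025807  44.        ]]
```

```bash
cat >> h.py <<'E'
from scipy.spatial.transform import Rotation as R
def down(a):  # jaw axis at world angle a (rad)
    x=np.array([0,0,-1.]);z=np.array([np.cos(a),np.sin(a),0]);y=np.cross(z,x)
    return R.from_matrix(np.c_[x,y,z]).as_rotvec()
LY=np.array([.165,.9863,0]);LX=np.array([.9863,-.165,0])
HOME=np.array([533.1,-45.,0])
def lid(x,y,z): return HOME+LX*x+LY*y+[0,0,z]
TA=np.radians(10.); TC=np.array([510.,343.8,0]); TX=np.array([np.cos(TA),np.sin(TA),0])
JT=TA+np.pi/2; JL=JT+np.radians(80.5-10)
def st():
    s=robot.state(); return round(s['time'],2),s['tool_pos'].round(1),s['force'].round(1),round(s['finger_gap'],1)
E
python3 - <<'E'
from h import *
g=lambda u,v:np.array([(u-95)*5,(v-110)*5])
for p in [(-160,30),(160,30),(-160,-430),(160,-430)]:
    X=lid(*p,94.5); print(p,X,"top",proj("top",X).round(1),"scene crop",g(*proj("scene",X)).round(0))
for n,uv,z in(("tape",(284,133),25),("cup",(242,239),55),("jar",(167,151),80),("hammer",(140,184),20),("sd",(201,162),5)):print(n,onz("top",uv,z).round())
q=robot.state()['joints']
for a in(JT,JT+np.pi,JT-np.pi): print("tray",robot.ik(TC+TX*15+[0,0,60],down(a)))
for a in(JL,JL-np.pi):
  for y in(46,130,200): print("lid",y,robot.ik(lid(0,y,43),down(a)))
E
```

```text
(-160, 30) [380.242  10.989  94.5  ] top [305.  239.7] scene crop [757. 224.]
(160, 30) [695.858 -41.811  94.5  ] top [323.7 131.7] scene crop [392. 395.]
(-160, -430) [ 304.342 -442.709   94.5  ] top [465.1 270.1] scene crop [395.  41.]
(160, -430) [ 619.958 -495.509   94.5  ] top [478.9 160.5] scene crop [ 50. 160.]
tape [706.  70.  25.]
cup [378. 191.  55.]
jar [631. 418.  80.]
hammer [538. 508.  20.]
sd [613. 326.   5.]
tray [ 0.45587276  0.48808803 -0.04745413  1.03525416  0.          0.28133983]
tray [ 0.45587276  0.48808803 -0.04745413  1.03525416  0.         -2.86025282]
tray [ 0.45587276  0.48808803 -0.04745413  1.03525416  0.         -2.86025282]
lid 46 [-1.47820353e-01  3.49022555e-01 -3.11790069e-01  9.09983703e-01
 -4.44089210e-16 -1.55281040e+00]
lid 130 [ 5.80221305e-03  3.83423461e-01 -2.59610580e-01  9.27762286e-01
 -4.44089210e-16 -1.39918783e+00]
lid 200 [ 1.25850095e-01  4.27222750e-01 -1.91177663e-01  9.52395914e-01
 -4.44089210e-16 -1.27913995e+00]
lid 46 [-0.14782035  0.34902255 -0.31179007  0.9099837   0.          1.58878225]
lid 130 [ 0.00580221  0.38342346 -0.25961058  0.92776229  0.          1.74240482]
lid 200 [ 0.12585009  0.42722275 -0.19117766  0.95239591  0.          1.8624527 ]
```

Run:
```python
from h import *
o=down(JT)
robot.movep([560,170,120],o); robot.set_gripper(50)
robot.move_linear([560,170,20],200); print(st())
z=20; f0=robot.state()['force'][2]
while z>-4:
    z-=1.5; robot.move_linear([560,170,z],40); s=robot.state(); print(z,s['tool_pos'][2].round(1),s['force'][2].round(1))
    if s['force'][2]-f0>6: break
robot.move_linear([560,170,60],200); print(st())
```

```text
(3.16, array([560.5, 170.1,  20.6]), array([-0.7,  0.1,  1. ]), 50.1)
18.5 19.8 0.3
17.0 17.2 0.9
15.5 15.3 0.7
14.0 13.8 -0.7
12.5 12.4 0.1
11.0 10.8 0.5
9.5 9.4 0.4
8.0 7.9 -0.1
6.5 6.4 -0.1
5.0 4.9 0.1
3.5 3.4 -0.3
2.0 1.9 -0.4
0.5 0.4 0.3
-1.0 -1.1 0.2
-2.5 -2.6 1.4
-4.0 -4.1 0.2
(7.62, array([560.6, 170.1,  60.8]), array([ 0.3, -0.1, -0.9]), 49.9)
```

Run:
```python
from h import *
robot.move_linear([560,170,-3],120); z=-3
while z>-12:
    z-=0.8; robot.move_linear([560,170,z],40); s=robot.state(); print(z,s['tool_pos'][2].round(1),s['force'][2].round(1))
    if s['force'][2]>6: break
robot.move_linear([560,170,80],200); print(st())
```

```text
-3.8 -3.0 0.5
-4.6 -4.4 0.5
-5.3999999999999995 -5.5 -0.3
-6.199999999999999 -6.3 0.2
-6.999999999999999 -7.1 -0.1
-7.799999999999999 -7.9 -0.3
-8.6 -8.7 -0.2
-9.4 -9.5 0.2
-10.200000000000001 -10.3 0.2
-11.000000000000002 -11.1 0.4
-11.800000000000002 -11.8 0.0
-12.600000000000003 -12.7 0.7
(11.92, array([559.7, 169.9,  79.5]), array([-0.3,  0. , -0.2]), 50.1)
```

Run:
```python
from h import *
robot.move_linear([560,170,-8],200)
im=robot.grab_frame("scene")[:,:,::-1]
print(st(),proj("scene",[560,170,0]),proj("scene",[560,170,19]))
u,v=proj("scene",[560,170,0]).astype(int)
crop(im,u-60,v-80,u+60,v+30,6,"pics/s3.png")
```

```text
(12.56, array([560.4, 170.1,  -7.6]), array([ 0.1, -0.1,  0.8]), 49.4) [252.28208551 215.19339895] [252.2306033  210.57893066]
```

View pics/s3.png

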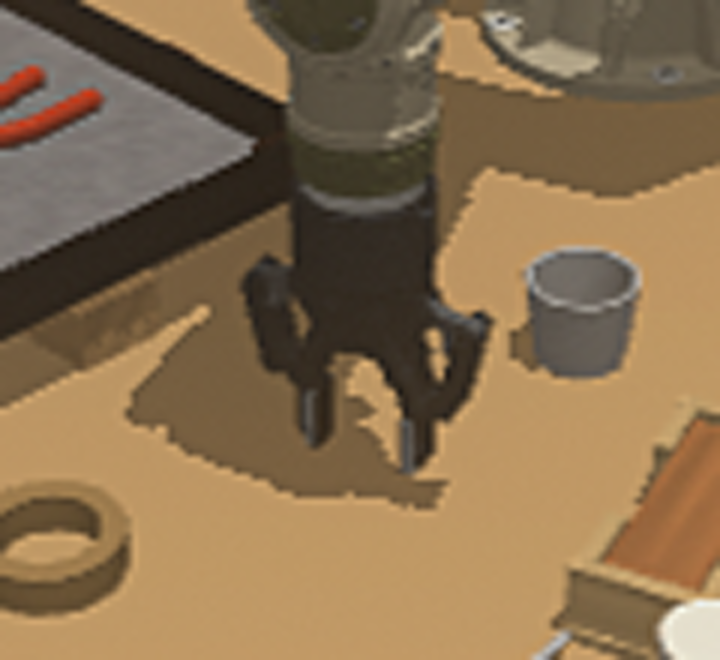

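Run:
```python
from h import *
j=np.array([np.cos(JT),np.sin(JT),0])
for s in(-25,25,-32,32):
  for z in(0,5,10,15):
    p=proj("scene",np.array([560,170,z])+j*s); print(s,z,((p-[252-60,215-80])*6).round())
```

```text
-25 0 [321. 469.]
-25 5 [321. 462.]
-25 10 [321. 455.]
-25 15 [321. 447.]
25 0 [403. 493.]
25 5 [403. 486.]
25 10 [403. 479.]
25 15 [403. 472.]
-32 0 [310. 466.]
-32 5 [310. 459.]
-32 10 [310. 451.]
-32 15 [309. 444.]
32 0 [414. 497.]
32 5 [414. 490.]
32 10 [414. 482.]
32 15 [414. 475.]
```

Run:
```python
from h import *
z=-12
while z>-36:
    robot.move_linear([560,170,z],60); s=robot.state(); f=s['force'][2]
    if f>4: break
    z-=1.2
print(z,st())
im=robot.grab_frame("scene")[:,:,::-1]
crop(im,252-60,215-80,252+60,215+30,6,"pics/s4.png")
robot.move_linear([560,170,80],250); print(st())
```

```text
-33.599999999999994 (17.31, array([560.2, 170. , -32.3]), array([-3.3, -0.8, 10.1]), 50.0)
(17.97, array([560., 170.,  80.]), array([ 0.5, -0.2, -0.8]), 50.1)
```

View pics/s4.png

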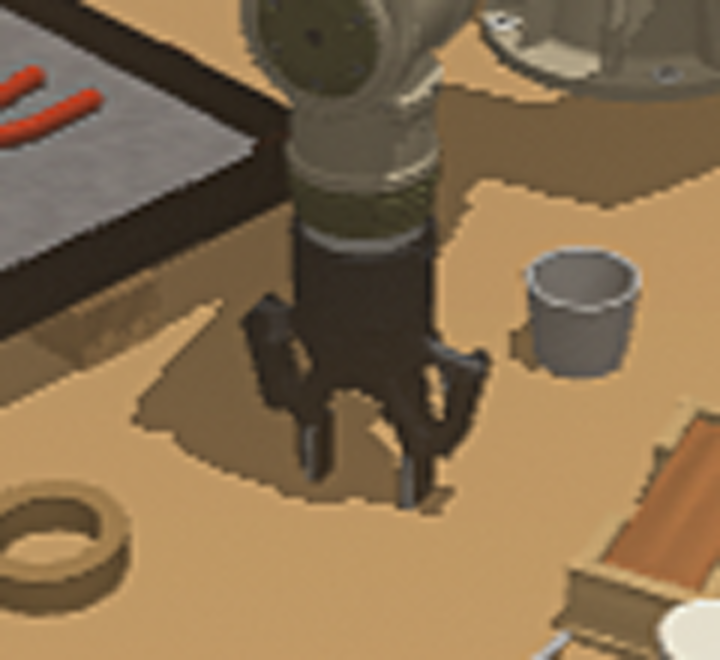

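Run:
```python
from h import *
o=down(JT); G=TC+TX*15
robot.set_gripper(40)
robot.movep(G+[0,0,60],o); robot.move_linear(G+[0,0,18],200)
z=18
while z>2:
    robot.move_linear(G+[0,0,z],50); f=robot.state()['force'][2]
    if f>4: break
    z-=1.2
print(z,st())
im=robot.grab_frame("top")[:,:,::-1]; im2=robot.grab_frame("scene")[:,:,::-1]
crop(im,150,130,240,240,5,"pics/t5.png"); crop(im2,250,150,350,260,5,"pics/s5.png")
robot.move_linear(G+[0,0,30],250); print(st())
```

```text
12.000000000000004 (20.83, array([525. , 346.5,  13.2]), array([-2.2, -1.3,  7.1]), 40.2)
(21.18, array([525.9, 346.9,  31. ]), array([ 0.4,  0.4, -0.3]), 40.1)
```

View pics/s5.png

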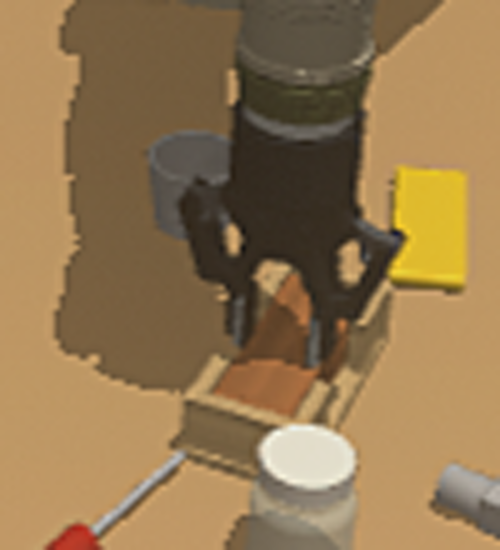

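View pics/t5.png

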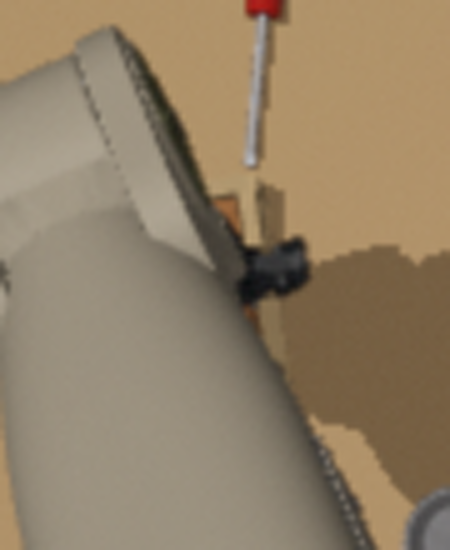

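Run:
```python
from h import *
o=down(JT); G=TC+TX*15
robot.set_gripper(66)
robot.move_linear(G+[0,0,1.5],150); a=st()
robot.set_gripper(44,effort=40); robot.pause(.2); print(a,st())
robot.move_linear(G+[0,0,70],150); robot.pause(.1);print(st())
im=robot.grab_frame("top")[:,:,::-1]; im2=robot.grab_frame("scene")[:,:,::-1]
crop(im,150,130,240,240,5,"pics/t6.png"); crop(im2,250,130,350,260,4.5,"pics/s6.png")
```

```text
(21.9, array([523.7, 345.9,   0.6]), array([-0.3, -0.2, -0.6]), 66.2) (22.38, array([525.3, 348.5,   3.2]), array([-1.2,  4.6,  2.2]), 48.7)
(23.09, array([523.8, 345.8,  68.6]), array([-0.5, -0.2, -2. ]), 48.7)
```

View pics/s6.png

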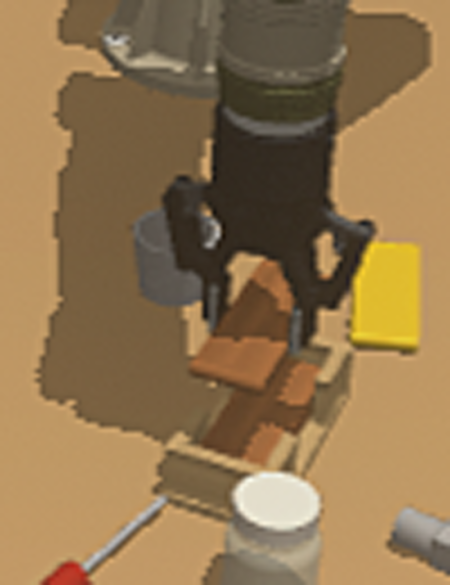

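Run:
```python
from h import *
o=down(JL)
robot.movep(lid(0,150,70),o); robot.move_linear(lid(0,150,-22),200); f0=robot.state()['force'][2]
z=-24
while z>-40:
    robot.move_linear(lid(0,150,z),50); f=robot.state()['force'][2]
    if f-f0>4: break
    z-=1
print(z,f0,st())
robot.move_linear(lid(0,150,13),200); robot.pause(.1); print(st())
im=robot.grab_frame("top")[:,:,::-1]; im2=robot.grab_frame("scene")[:,:,::-1]
cv2.imwrite("pics/t7f.png",im);cv2.imwrite("pics/s7f.png",im2)
crop(im,220,120,360,240,5,"pics/t7.png"); crop(im2,170,120,330,240,5,"pics/s7.png")
```

```text
-30 -0.41123088566382204 (27.01, array([557.9, 102.9, -29.1]), array([-2.3,  0.8,  6.4]), 48.7)
(27.48, array([557.2, 102.9,  12.2]), array([-0.1, -0.4, -0.6]), 48.7)
```

View pics/s7.png

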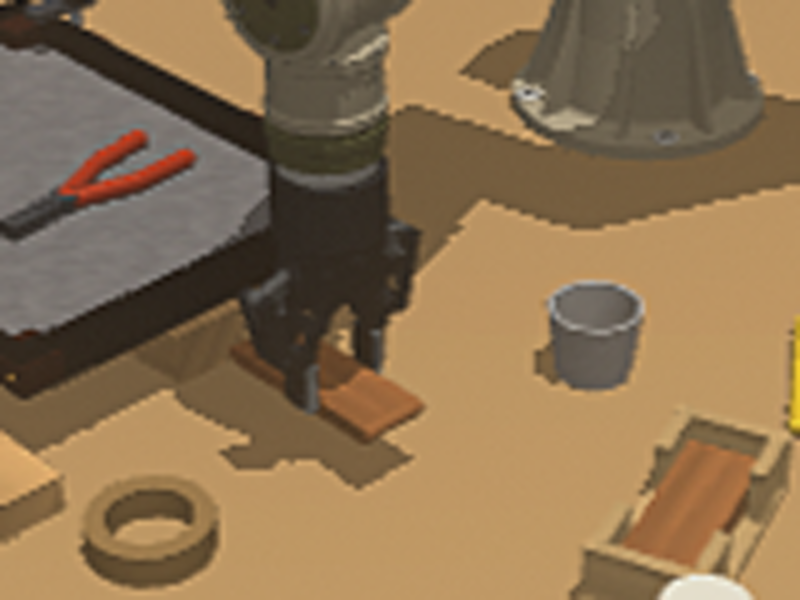

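View pics/t7.png

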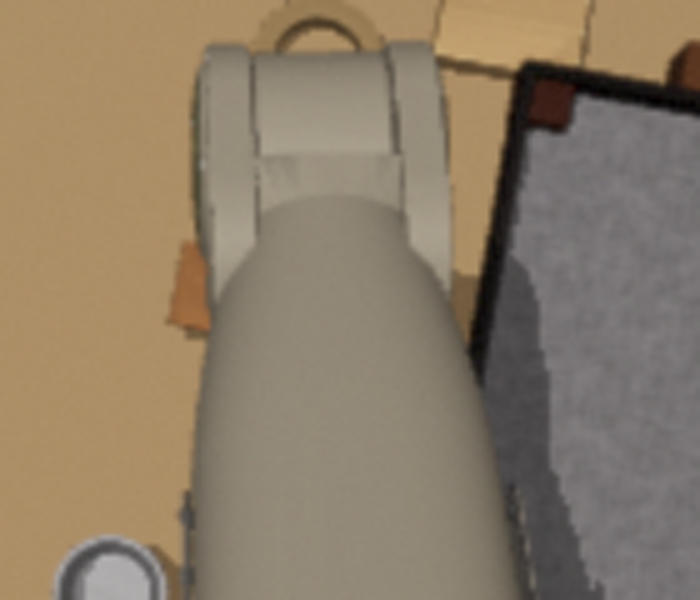

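Run:
```python
from h import *
for p in((188,240),(167,322)):
    X=onz("top",(220+p[0]/5,120+p[1]/5),50)-HOME; print("top",X@LX,X@LY)
for p in((425,407),(370,440)):
    X=onz("scene",(170+p[0]/5,120+p[1]/5),48)-HOME; print("scene",X@LX,X@LY)
# block under the lid: near-bottom corner of its outer face
for p in((178,386),):
    X=onz("scene",(170+p[0]/5,120+p[1]/5),0)-HOME; print("block corner (expect +30,20)",X@LX,X@LY)
```

```text
top 24.732980857264202 201.66126507585852
top -26.392631947166887 204.8123359168214
scene -23.153670931224546 215.07871119792867
scene 26.73552946642986 216.25955823308715
block corner (expect +30,20) 36.06241085554847 26.986988247994045
```

Run:
```python
from h import *
y=150;z=13.4
robot.move_linear(lid(0,122,z),150)
f0=robot.state()['force']
for y in list(range(116,50,-6))+[47]:
    robot.move_linear(lid(0,y,z),80); s=robot.state(); f=s['force']-f0
    print(y,f.round(1),s['tool_pos'][2].round(1))
    if abs(f@LY)>8 or abs(f[2])>8: break
print(st())
im2=robot.grab_frame("scene")[:,:,::-1]
crop(im2,150,120,300,230,5,"pics/s8.png")
```

```text
116 [-0.6 -0.5 -0.8] 13.3
110 [ 0.4 -0.  -1. ] 13.4
104 [-0.3 -0.2 -0.5] 13.4
98 [-0.8  0.2 -0.7] 13.4
92 [-0.2 -0.8 -0.8] 13.4
86 [-0.7 -0.2 -0.7] 13.4
80 [-0.8  0.3 -0.4] 13.4
74 [-0.3 -0.7 -0.3] 13.4
68 [-1.2 -0.1 -0.8] 13.4
62 [-0.2 -0.3  0.2] 13.4
56 [-0.6 -0.8  0.4] 13.4
47 [-0.4 -0.9 -0.1] 13.4
(30.93, array([540.8,   0.9,  13.4]), array([-0.2, -0.5, -0.3]), 48.6)
```

View pics/s8.png

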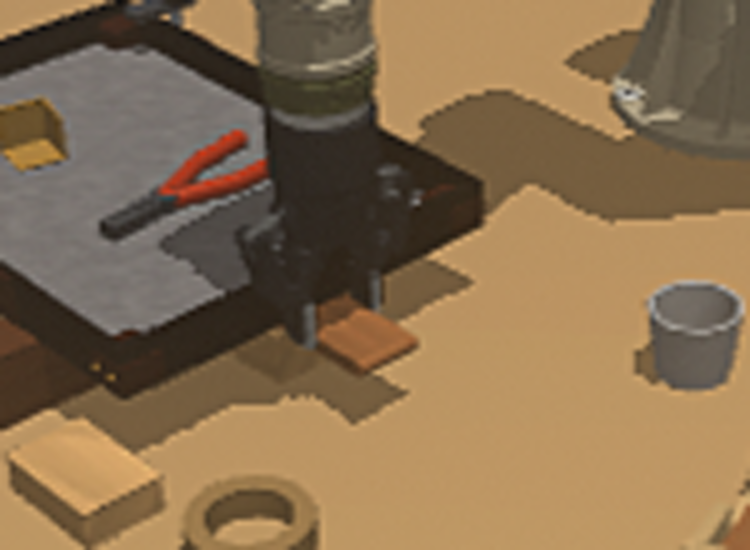

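Run:
```python
from h import *
z=13.4; f0=robot.state()['force'][2]
while z>6:
    z-=0.7; robot.move_linear(lid(0,47,z),40); f=robot.state()['force'][2]; print(round(z,1),(f-f0).round(1))
    if f-f0>3: break
robot.move_linear(lid(0,44,z),40); print(st())
```

```text
12.7 0.5
12.0 -0.5
11.3 3.5
(31.98, array([540.7,  -1.9,  11.5]), array([0. , 0.8, 3.1]), 48.8)
```

Run:
```python
from h import *
z=11.3
robot.set_gripper(64); robot.pause(.2)
robot.move_linear(lid(0,145,z),120)
print(st())
im2=robot.grab_frame("scene")[:,:,::-1]
crop(im2,150,120,300,230,5,"pics/s9.png")
```

```text
(33.47, array([556.9,  97.6,  11.2]), array([-0.5, -0.2,  0.8]), 63.8)
```

View pics/s9.png

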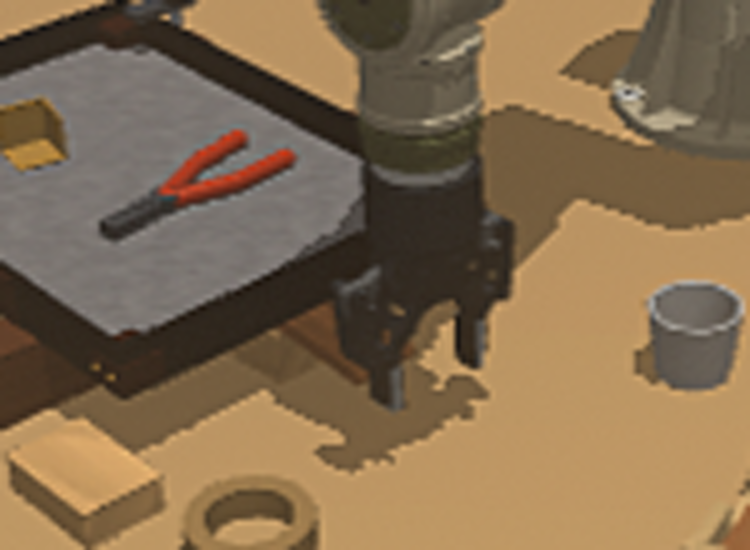

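Run:
```python
from h import *
z=8
robot.set_gripper(18); robot.move_linear(lid(0,130,z),100)
f0=robot.state()['force']
y=124
while y>72:
    robot.move_linear(lid(0,y,z),60); s=robot.state(); f=s['force']-f0; print(round(y,1),f.round(1))
    if f@LY>7: break
    y-= 5 if y>92 else 2
print(st(),(s['tool_pos']-HOME)@LY,(s['tool_pos']-HOME)@LX)
im2=robot.grab_frame("scene")[:,:,::-1]
crop(im2,150,120,300,230,5,"pics/s10.png")
```

```text
124 [ 0.  -0.6 -0.4]
119 [ 0.7 -0.7 -0.3]
114 [ 0.2 -1.   0.7]
109 [-0.1  4.3  3.2]
104 [0.9 9.  3.8]
(35.57, array([551.2,  59.6,   8.8]), array([0.7, 9.3, 3.7]), 18.0) 106.11371126627313 0.6279509410460901
```

View pics/s10.png

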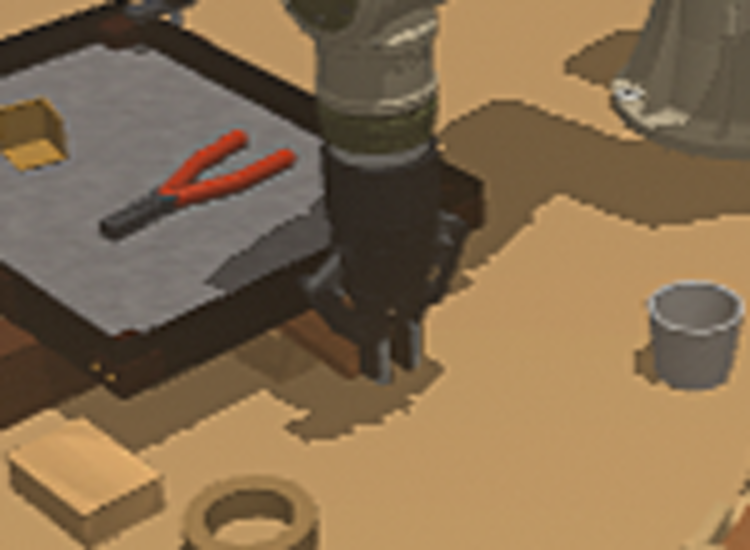

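Run:
```python
from h import *
robot.move_linear(lid(0,118,8),80)
z=-3; robot.move_linear(lid(0,118,z),80)
f0=robot.state()['force']
y=112
while y>72:
    robot.move_linear(lid(0,y,z),60); s=robot.state(); f=s['force']-f0; print(round(y,1),f.round(1),((s['tool_pos']-HOME)@LY).round(1))
    if f@LY>7: break
    y-= 4 if y>92 else 2
im2=robot.grab_frame("scene")[:,:,::-1]
crop(im2,150,120,300,230,5,"pics/s11.png"); print(st())
```

```text
112 [-0.1 -0.1  0.1] 111.5
108 [ 0.2  0.  -0.7] 107.7
104 [-0.9  1.5  1.8] 104.1
100 [0.  4.6 3.5] 101.0
96 [-0.4  8.1  4.9] 97.8
(37.52, array([549.9,  51.3,  -2.2]), array([0.9, 7.8, 4.8]), 18.0)
```

View pics/s11.png

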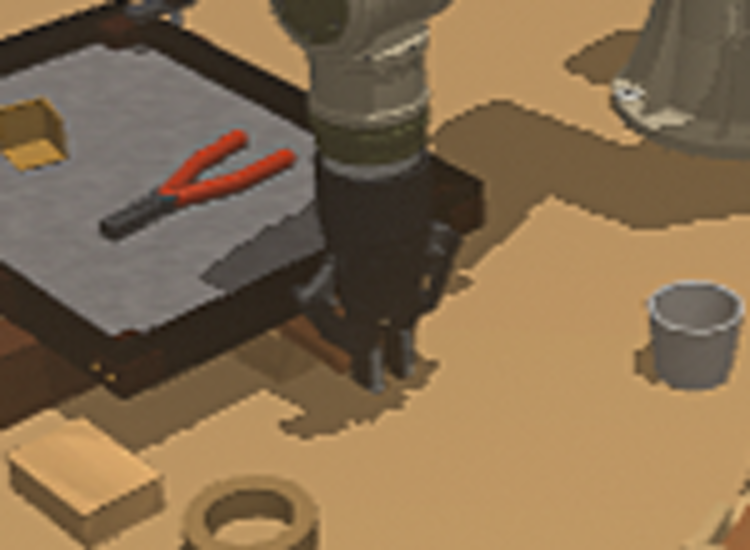

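Run:
```python
from h import *
robot.move_linear(lid(0,115,-3),120);robot.move_linear(lid(0,170,40),200); robot.set_gripper(66)
im2=robot.grab_frame("scene")[:,:,::-1]
crop(im2,180,160,270,220,8.5,"pics/s12.png"); print(st())
```

```text
(38.9, array([561.1, 122.5,  39.9]), array([-0. ,  0.6,  1.1]), 66.1)
```

View pics/s12.png

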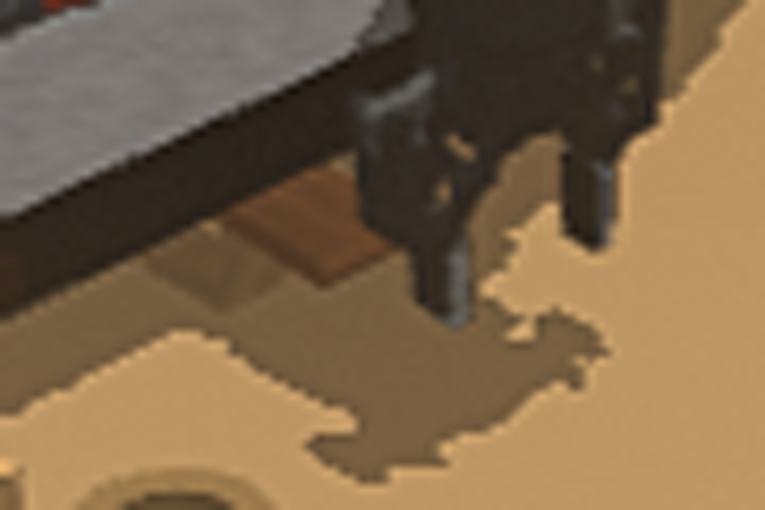

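Run:
```python
from h import *
def onx(uv,x):
    o,d=ray("scene",uv); o=o-HOME; t=(x-o@LX)/(d@LX); X=o+d*t; return X@LX,X@LY,X[2]
f=lambda u,v:(180+u/8.5,160+v/8.5)
for x in(25,30): print(x,[np.round(onx(f(*p),x),1) for p in((220,215),(325,285),(325,292))])
print(np.round(onx(f(395,248),-25),1))
print("block bottom corner",[np.round(onx(f(222,312),x),1) for x in(30,35)])
```

```text
25 [array([25. , 19.5, 41.4]), array([25. , 86.2, 39.3]), array([25. , 85.9, 35.7])]
30 [array([30. , 26.5, 47. ]), array([30. , 92.7, 44.9]), array([30. , 92.4, 41.3])]
[-25.   69.9  25.6]
block bottom corner [array([30. , 21.8, -3.4]), array([35. , 28.9,  2.5])]
```

Run:
```python
from h import *
z=-2
robot.move_linear(lid(0,140,z),200); robot.move_linear(lid(0,72,z),150)
a=st()
robot.set_gripper(44,effort=25); robot.pause(.15); print(a,st())
f0=robot.state()['force']
while z<6:
    z+=0.8; robot.move_linear(lid(0,72,z),30); f=robot.state()['force']-f0; print(round(z,1),f.round(1))
    if f[2]<-3: break
im2=robot.grab_frame("scene")[:,:,::-1]
crop(im2,180,130,270,220,6.5,"pics/s13.png"); print(st())
```

```text
(39.91, array([545.7,  26.4,  -1.3]), array([0.6, 0.5, 0.1]), 66.1) (40.33, array([545.3,  26.7,  -1.8]), array([-0.2,  1.9,  2.6]), 49.3)
-1.2 [-0.5 -2.  -2.5]
-0.4 [ 0.5 -2.5 -2.2]
0.4 [-1.  -1.4 -3.3]
(41.13, array([5.45e+02, 2.60e+01, 4.00e-01]), array([ 0.3,  0.5, -0.4]), 49.4)
```

View pics/s13.png

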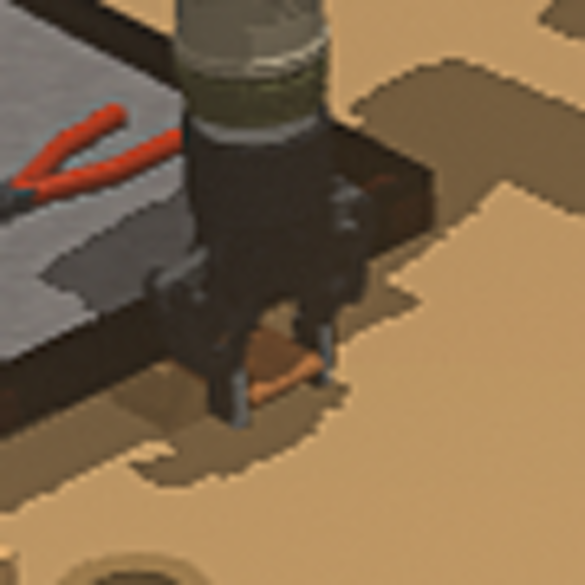

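Run:
```python
from h import *
z=0.4
while z<9:
    z+=0.8; robot.move_linear(lid(0,72,z),30); f=robot.state()['force']; print(round(z,1),f.round(1))
    if f[2]<-4: break
print(st())
```

```text
1.2 [ 0.5  0.5 -1. ]
2.0 [-0.5  0.7 -0.7]
2.8 [ 1.3  0.2 -2. ]
3.6 [ 0.7  0.6 -5.4]
(42.13, array([544.9,  26.1,   3.3]), array([ 0.7,  0.6, -5.4]), 49.4)
```

Run:
```python
from h import *
z=2.6; robot.move_linear(lid(0,72,z),30)
y=72
while y>46:
    y-=2.5; robot.move_linear(lid(0,y,z),50); s=robot.state(); f=s['force']; print(y,f.round(1),((s['tool_pos']-HOME)@LY).round(1))
    if f@LY>9: break
im2=robot.grab_frame("scene")[:,:,::-1]
crop(im2,180,130,270,220,6.5,"pics/s14.png"); print(st())
```

```text
69.5 [-0.3 -1.2 -0.4] 69.3
67.0 [ 0.5 -1.3 -0.6] 66.8
64.5 [-1.  -0.9 -0.7] 64.4
62.0 [ 0.3  0.6 -0.4] 61.9
59.5 [ 0.2 -0.4 -0.5] 59.4
57.0 [-0.8  0.1 -1.4] 56.9
54.5 [ 0.5  6.2 -0.1] 56.4
52.0 [ 3.8 14.4  1.2] 56.4
(44.43, array([542.6,  10.6,   2.9]), array([ 2.3, 15.5, -0. ]), 49.2)
```

View pics/s14.png

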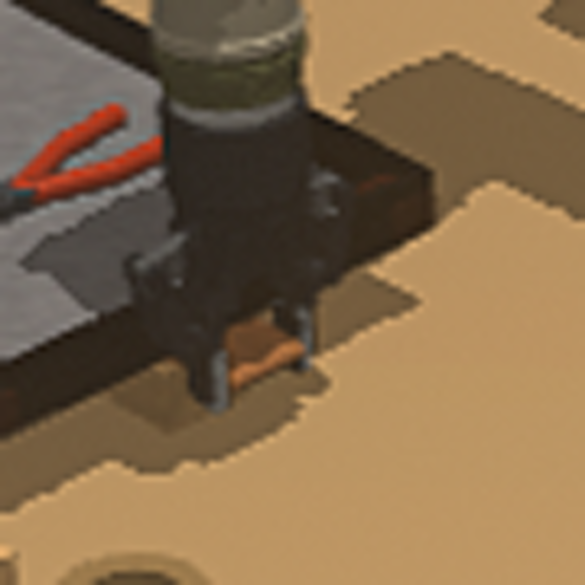

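Run:
```python
from h import *
robot.move_linear(lid(0,56.4,2.6),50); robot.set_gripper(66); robot.move_linear(lid(0,135,2.6),150)
robot.move_linear(lid(0,180,110),250); robot.movep([420,330,160],down(JT))
print(st())
im=robot.grab_frame("top")[:,:,::-1]; im2=robot.grab_frame("scene")[:,:,::-1]
crop(im,270,120,370,240,5,"pics/t15.png"); crop(im2,170,140,270,220,7,"pics/s15.png")
cv2.imwrite("pics/t15f.png",im);cv2.imwrite("pics/s15f.png",im2)
```

```text
(47.75, array([420. , 329.3, 159.2]), array([-0.5, -0.1,  0.2]), 66.0)
```

View pics/t15.png

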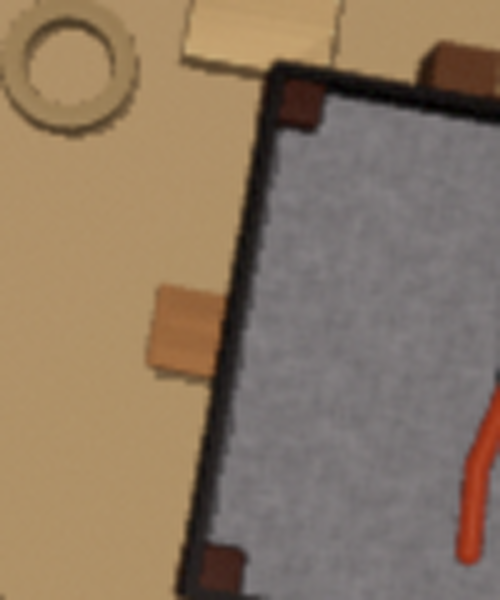

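View pics/s15.png

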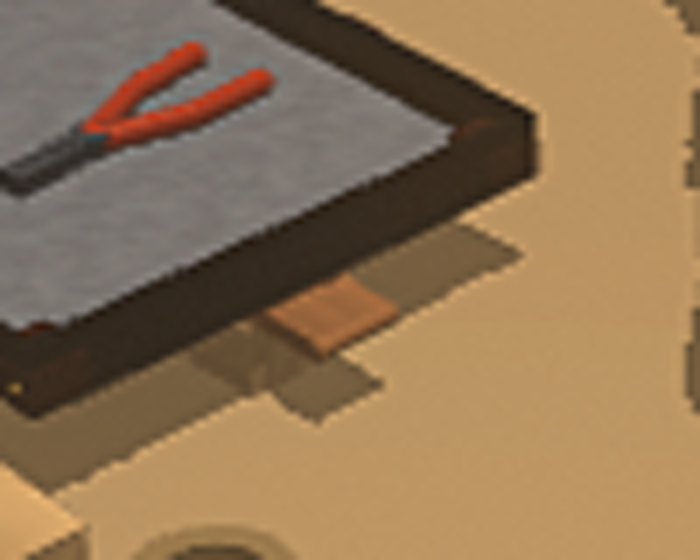

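Run:
```python
from h import *
for z in(48,):
  for p in((157,284),(147,367),(225,297),(212,378)):
    X=onz("top",(270+p[0]/5,120+p[1]/5),z)-HOME; print(p,(X@LX).round(1),(X@LY).round(1))
t=cv2.cvtColor(cv2.imread("pics/t15f.png"),cv2.COLOR_BGR2HSV); 
print(t[185,305],t[185,290])
m=((t[:,:,0]<14)&(t[:,:,1]>118)).astype(np.uint8)[170:203,292:320]
c=max(cv2.findContours(m,cv2.RETR_EXTERNAL,cv2.CHAIN_APPROX_NONE)[0],key=cv2.contourArea);print(cv2.contourArea(c),cv2.boundingRect(c))
a=cv2.imread("pics/top0.png").astype(int);b=cv2.imread("pics/t15f.png").astype(int)
d=(abs(a-b).sum(2)>90)
for n,(u,v) in dict(tape=(284,133),cup=(242,239),jar=(167,151),sd=(203,130),pl=(373,205),br=(423,197),ham=(137,215)).items(): print(n,d[v-25:v+25,u-20:u+20].mean().round(3))
```

```text
(157, 284) 23.3 67.4
(147, 367) -27.2 64.7
(225, 297) 23.1 25.9
(212, 378) -26.4 25.3
[ 14 151 155] [ 18 103 174]
54.5 (10, 9, 14, 16)
tape 0.0
cup 0.652
jar 0.0
sd 0.0
pl 0.0
br 0.0
ham 0.212
```

View pics/t15f.png

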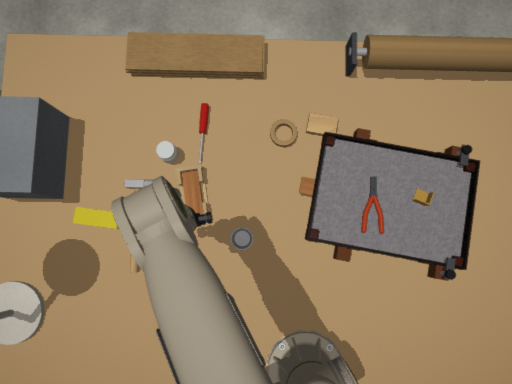

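Run:
```python
from rig import robot
robot.close_job(); print(robot.state()['time'])
```

```text
the job is handed in; nothing more can be done
the job is handed in; nothing more can be done
```

I packed the gap with one plate and handed the job in at about 48 s of robot time. The two plates that weren't needed are still in their tray.

**Why one plate:** the block standing apart measured about 29 mm high, so the higher one is under the lid. Lowering the gripped plate inside the gap confirmed this: it touched at about 41 mm.

**How it went in:**
- **First push:** with the plate partly in, I let go and pushed its end with the fingers. The plate had tipped and the push jammed at 8–9 N.
- **Second try:** I gripped its outer end again, levelled it and slid it in. It moved freely for 15.6 mm to a hard stop (about 15 N), which I take to be the batten.

**Last checks:**
- **Position:** the top view shows about 40 mm standing out past the lid, about 2 mm off centre sideways and under about 0.06 rad off square. I saw no tilt in the scene view, but did not measure it.
- **Other things on the bench:** the tape, jar, screwdriver, pliers and brass corner show no change in the top view. The arm and its shadow hid part of the hammer and shaded the cup, so I only checked those two by eye. The arm ended clear of everything.

**Disagreements:**
- **Finger tips:** touching the bench and the top plate showed the tips standing about 31–32 mm behind the reported TCP at 40–50 mm opening. That is more than the description suggested, so I set heights by touch.
- **Cameras:** the scene camera's positions differed from the top camera's by up to about 10 mm. I relied on the top view and the stop against the batten.

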